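# Close and fasten the service hatch of a glass grinder

## Robot

A 6-joint arm with a two-finger parallel gripper is mounted at the origin on the work surface. World frame = base frame: x ahead of the robot, y to its left, z up, the work surface at z = 0. Lengths are in m, angles in rad, forces in N, time in s.
With the tool pointing down it reaches from about 0.375 to 0.975 m from the base axis. Payload 3.8 kg.
Tool frame: the origin (TCP) lies midway between the tips of the shut fingers; the grasp point (between the pads) lies 19 mm behind it (bot.tcp_to_grasp is the distance from the TCP to the grasp point, in m); z points along the fingers, y is the direction in which the jaws open and shut (so a half turn about z gives the same grasp; the last joint's range is limited). The gripper opens to 85 mm and grips with 20 to 120 N. Pads are 22 mm wide; open, the fingers measure 114 mm over their backs; the gripper's body (76 mm by 85 mm) begins 54 mm behind the grasp point. The pads swing forward as they close: fully open they stand 13 mm farther back than shut.
Start: joints at [-1.245, 0.264, 1.604, -0, 1.274, -0.037], TCP at [0.24, -0.631, 0.231] pointing down, gripper open.
Joint ranges: [-2.63, 2.63], [-0.94, 2.18], [0.31, 2.57], [-1.31, 4.45], [0, 2.66], [-2.55, 2.55]. Speed limits (rad/s): [2.57, 2.57, 3.14, 3.14, 3.14, 3.14].

## Interface

Orientations are given as a rotation vector (axis times angle).
In Python, from station import bot gives the robot as it stands. Calls block until the motion is done:
- bot.goto(position, orientation): joint-space move of the TCP to a pose.
- bot.movel(position, frame=None, speed=0.15): straight line of the TCP; frame=None keeps the orientation; speed is the mean speed in m/s.
- bot.move_joints(angles): joint-space move.
- bot.open() and bot.grab(strength=None): open the fingers fully, or close them until they stop; strength is the grip in N (None keeps the last).
- bot.wait(seconds).
- bot.solve_ik(position, orientation): joint angles nearest the present ones, or None.
- bot.read_camera(name): name is "scene" or "top" or "wrist"; returns a dict with "image" (480x640x3 uint8, red, green, blue), "K" (3x3 intrinsics, pixels), "R" (3x3) and "t" (3): a world point X has camera coordinates R X + t. Camera axes: x right, y down, z forward; pixel columns grow to the right and rows downward; lengths in m; the calibration is good to about 2 mm. A picture is of the moment at which its call begins. There is no depth.
A pose or a line that the arm cannot do raises bot.MotionError and nothing moves.
- bot.hand_in(): hands the job in, once; it reports no verdict.
Trained networks look in a picture, given as the dict that the camera call returned (one of the last four; its "shot" number tells which), for a name from the list of things; names that differ only in an ending like _2 or _b are one class to them, and where a whole thing is asked for, a point or a joint stands for the part that bears it (a point fixed in the world has none). Each returns a list of dicts, best first, with "p" (0 to 1); they miss things now and then, are a little off and sometimes report something else, mostly with a low value. They report only what shows in the picture. A call takes as long as a camera call.
- bot.recognise(picture, name): "xyz" ([x, y, z] in m, in world coordinates, good to about 4 mm: the middle of the surface that is visible of it).
- bot.pinpoint(picture, name): "xyz" ([x, y, z] in m, in world coordinates, good to about 4 mm: a listed point, or the origin of a listed thing).
Readings, each from a call of its own:
- bot.get_time(): time.
- bot.get_joint_positions(): joint angles.
- bot.get_qd(): joint speeds.
- bot.get_joint_torque(): joint torques, N m.
- bot.get_position(): TCP position.
- bot.get_orientation(): TCP orientation.
- bot.get_ft_force(): force on the tool from outside, world axes, zero at the start.
- bot.get_wrist_torque(): the same for the moment, N m.
- bot.get_opening(): finger opening in m.
Only numpy, scipy, OpenCV 4.12 (cv2) and the standard library are available. Lean on these libraries where they do the work, as an engineer would, in place of code of your own. Each camera call takes 0.05 s, during which the arm holds its last target. There are 200 camera calls.

## Task

Gently swing the glass grinder's blue hatch shut. Then push its red T-handle down until it just meets the soft rubber stop, without crushing the rubber (keep the whole push below about 20 N), and turn it clockwise a quarter turn so that it catches and stays down when you let go; never force the turn - if it does not turn freely it is not deep enough. Leave the other things on the grinder and the bench where they are.

Things in the scene. Friction and masses are not known exactly. Their poses are not given: they have to be found in the camera images.
- grinder: white bench glass grinder, 240 mm (its x) by 360 mm (its y), fixed to the bench at a varying place and yaw. Origin: centre of its underside; z up. Its deck, and the underside of the shut hatch, lie at z = 100 mm. On its -y half stand a brass bit up to 153 mm and, at x = 105 mm, a clear guard up to 170 mm; on its +y half is the hatch
- hinge_mid (a point): middle of the hatch's hinge line, at (76, 80, 100) mm in the grinder's frame. The hinge line runs along the grinder's y; the hatch extends from it towards the grinder's -x
- hatch (a joint): opening angle of the hatch, rad: 0 shut, grows as the free edge rises. Blue plate 140 mm long (from the hinge line to the free edge), 148 mm wide, 6 mm thick (its underside passes through the hinge line). The hinge is stiff: the hatch stays where it is left, 1 to 5 N near the free edge close it
- push_spot (a point): yellow dot on the hatch's upper face, a good place to push: 105 mm from the hinge line and 50 mm to the grinder's +y side of the handle's axis. Turns with the hatch (frame parallel to the grinder's when shut)
- handle_grip (a point): centre of the T-handle's red bar: 46 mm long along this frame's y, 12 mm thick (x), 20 mm high (z), on a 10 mm shaft. The shaft stands 121 mm from the hinge line, mid-width of the hatch; with the handle up this point is 44 mm above the hatch's upper face. Frame parallel to the grinder's when the hatch is shut and the handle not turned
- t_handle (a joint): turn, rad: 0 unfastened (bar along the grinder's y), grows clockwise seen from above, 1.57 fastened (bar along its x), end stop 1.75. Handle up: a cam pin blocks it beyond 0.1. Pushed deep enough, it turns under a ledge; past 1.4 the spring lifts it 3 mm into the catch, holding handle and hatch down. Let go between 0.35 and 1.35, it stays under the ledge, not caught
- bar_twist (a joint): springy twist of the red bar on its shaft, rad: 0 relaxed, 3 N m per rad, positive when the bar is turned clockwise ahead of the shaft. Turning freely it stays below about 0.05; with the cam pin blocked, or at the end stop, it grows with all further turning, and the bar breaks beyond 0.15 (0.45 N m) either way
- plunger (a joint): how far the T-handle is pushed down, m: 0 up. Spring: about 5 N at the start, rising 0.3 N/mm. The depth at which it can turn differs from one start to the next, 5 to 15 mm, and cannot be seen: 0.8 mm deeper than that depth the shaft meets the rubber stop. When caught it stays 2 to 12 mm down
- stop_pad (a joint): squeeze of the hidden rubber stop under the handle's shaft, m: 0 free; 8 N per mm, so the push rises some 25 times as steeply as on the spring alone. Met at a total push of about 7 to 10 N; crushed beyond 1.8 mm, at a total push of about 21 to 25 N
- spare_bit: a spare brass grinding bit, 25 mm across, 30 mm high, standing on the grinder's deck, loose, to be left alone (origin: centre of its underside)
- glass_offcut: a teal glass offcut 55 x 35 x 5 mm lying on the grinder's deck, loose, to be left alone (origin: centre of its underside)
- shard_plate: a white plastic plate of glass shards, 190 mm across, 22 mm high, loose, to be left alone (origin: centre of its underside)
- cup: a yellow cup, 72 mm across, 95 mm high, loose, to be left alone (origin: centre of its underside)
- marker: a black marker 155 mm long, loose, to be left alone (origin: centre of its underside)
- pliers: aluminium running pliers 175 mm long, loose, to be left alone (origin: centre of its underside)
- nippers: black-handled nippers 175 mm long, loose, to be left alone (origin: centre of its underside)
- scissors: scissors with dark red finger rings, 165 mm long, loose, to be left alone (origin: centre of its underside)

How it is judged:
By the outcome, as a careful person would: the job done as asked, in the order asked, and still so for the second after the job is handed in, with the robot touching nothing.
It also fails if it takes over 64 s, if anything falls off the work surface, if the arm or the gripper's body presses on something with over 40 N, if the wrist force passes 120 N, or if a joint passes its speed limit or range.

## Working session

There is one attempt and no reset: what is moved stays moved. The work goes in short steps, each a Python script; the robot and the scene stay as the last script left them, time stands still between calls to the robot, and variables do not carry over. Pictures are saved under pics/ and viewed, about 8 in all and at most 12, crops included, and the job is handed in when it is done.

```bash
ls; mkdir -p pics
python3 - <<'E'
from station import bot
import cv2,numpy as np
ims=[]
for c in ("scene","top"):
    p=bot.read_camera(c); ims.append(p["image"])
    cv2.imwrite(f"pics/{c}0.png",p["image"][:,:,::-1])
    for n in ("grinder","hinge_mid","push_spot","handle_grip","spare_bit","glass_offcut","cup","shard_plate"):
        print(c,n,[(np.round(d["xyz"],3).tolist(),round(d["p"],2)) for d in bot.pinpoint(p,n)[:2]])
print(bot.get_time())
E
```

```text
pics
scene grinder [([0.602, -0.004, -0.001], 0.93)]
scene hinge_mid [([0.697, 0.046, 0.1], 0.97)]
scene push_spot [([0.633, 0.119, 0.166], 0.59)]
scene handle_grip [([0.63, 0.073, 0.206], 0.46)]
scene spare_bit [([0.513, -0.106, 0.105], 0.47)]
scene glass_offcut [([0.523, -0.043, 0.1], 0.66)]
scene cup [([0.669, 0.377, 0.003], 0.85)]
scene shard_plate [([0.389, 0.469, -0.004], 0.85)]
top grinder [([0.611, -0.003, 0.003], 0.86)]
top hinge_mid [([0.7, 0.053, 0.096], 0.77)]
top push_spot [([0.634, 0.122, 0.158], 0.84)]
top handle_grip [([0.629, 0.072, 0.208], 0.64)]
top spare_bit [([0.507, -0.108, 0.102], 0.52)]
top glass_offcut [([0.522, -0.041, 0.101], 0.7), ([0.359, -0.399, -0.001], 0.53)]
top cup [([0.672, 0.373, -0.002], 0.97), ([0.618, -0.445, 0.001], 0.67)]
top shard_plate [([0.385, 0.469, -0.001], 0.85)]
0.9
```

View pics/scene0.png

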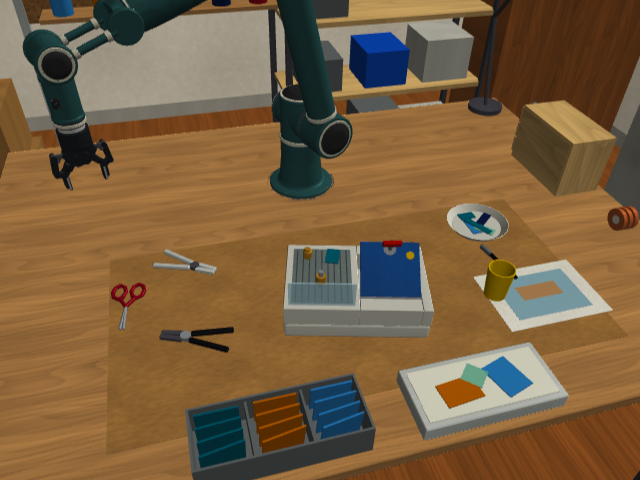

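View pics/top0.png

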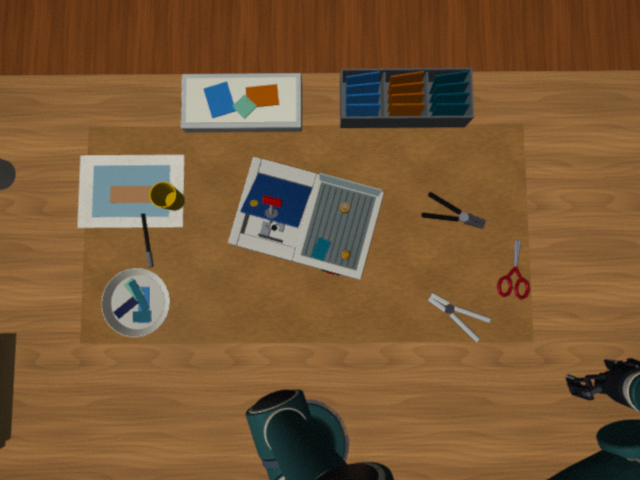

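Scene view: the hatch stands about 33° open at (390,270), with the red handle at (392,243) and the yellow dot at (410,255). Top view: the grinder has a yaw of about -14°, with its edge running (258,158) to (382,188). Next I'll fit the pose and look again with the wrist camera from above.

```bash
cat > h.py <<'E'
from station import bot
import cv2,numpy as np,json
from scipy.spatial.transform import Rotation as Ro
from scipy.optimize import least_squares
def pts(v,shut=False):
    x,y,a,th=v; c,s=np.cos(th),np.sin(th)
    Rz=Ro.from_euler('z',a).as_matrix(); h=np.array([.076,.08,.1]); u=np.array([-c,0,s]); n=np.array([s,0,c]); Y=np.array([0,1,0])
    L=dict(grinder=0*h,hinge_mid=h,push_spot=h+.105*u+.006*n+.05*Y,handle_grip=h+.121*u+.05*n)
    return {k:Rz@p+[x,y,0] for k,p in L.items()}
def observe(cams):
    o=[]
    for c in cams:
        p=bot.read_camera(c)
        for n in ("grinder","hinge_mid","push_spot","handle_grip"):
            d=bot.pinpoint(p,n)
            if d: o.append((c,n,d[0]["xyz"],d[0]["p"]))
    return o,p
def fit(o,v0=(.606,-.003,-.24,.58)):
    f=lambda v:np.concatenate([(pts(v)[n]-np.array(x))*np.sqrt(p)/.004 for _,n,x,p in o])
    r=least_squares(f,v0,loss='soft_l1'); return r.x
def down(a,flip=0):  # tool down, jaw axis at world yaw a
    y=np.array([np.cos(a),np.sin(a),0])*(-1 if flip else 1); z=np.array([0,0,-1.])
    return Ro.from_matrix(np.column_stack([np.cross(y,z),y,z])).as_rotvec()
E
python3 - <<'E'
from h import *
o,_=observe(["scene","top"]); v=fit(o); print(v)
P=pts(v); t=P["push_spot"]+[-.05,0,.16]
for f in (0,1):
    for da in (0,-np.pi/2):
        q=bot.solve_ik(P["handle_grip"]*[1,1,0]+[0,0,.2],down(v[2]+da,f)); print(f,da,None if q is None else np.round(q,2))
f=0
E
```

```text
[ 0.60699    -0.00520611 -0.25824613  0.58263203]
0 0 [ 0.07  0.21  1.73 -0.    1.2   0.33]
0 -1.5707963267948966 [ 0.07  0.21  1.73 -0.    1.2   1.9 ]
1 0 None
1 -1.5707963267948966 [ 0.07  0.21  1.73 -0.    1.2  -1.24]
```

Run:
```python
from h import *
o,_=observe(["scene","top"])
v=fit(o); P=pts(v); bot.goto(P["push_spot"]+[-.06,-.04,.17],down(v[2])); bot.grab(40)
w,p=observe(["wrist"]); o+=w
w,_=observe(["scene","top"]); o+=w
cv2.imwrite("pics/w1.png",p["image"][:,:,::-1])
v=fit(o); print(v)
for c,n,x,pp in o: print(c,n,np.round((np.array(x)-pts(v)[n])*1e3,1),round(pp,2))
np.save("v.npy",v)
# project model onto wrist image
im=p["image"][:,:,::-1].copy()
for x in pts(v).values():
    q=p["R"]@x+p["t"]; u=p["K"]@q
    if q[2]>0: cv2.circle(im,(int(u[0]/u[2]),int(u[1]/u[2])),4,(0,255,0),1)
Rz=Ro.from_euler('z',v[2]).as_matrix()
for a,b in [((-.12,-.18,.1),(-.12,.18,.1)),((.12,-.18,.1),(.12,.18,.1)),((-.12,.18,.1),(.12,.18,.1)),((-.12,-.18,.1),(.12,-.18,.1))]:
    q=[p["K"]@(p["R"]@(Rz@np.array(k)+[v[0],v[1],0])+p["t"]) for k in (a,b)]
    cv2.line(im,*[(int(k[0]/k[2]),int(k[1]/k[2])) for k in q],(0,255,0),1)
cv2.imwrite("pics/w1.png",im); print(bot.get_time(),bot.get_position(),bot.get_ft_force())
```

```text
[ 0.60693723 -0.00595553 -0.25840435  0.57522833]
scene grinder [-1.4  3.  -4.3] 0.94
scene hinge_mid [-2.9 -3.5 -2.1] 0.98
scene push_spot [-3.7 -1.7  0.2] 0.56
scene handle_grip [1.9 0.3 0.5] 0.56
top grinder [ 6.4 -1.6  0.7] 0.9
top hinge_mid [ 1.5  0.9 -2.4] 0.74
top push_spot [ 1.3  1.2 -2.6] 0.66
top handle_grip [ 3.8 -0.9 -1. ] 0.63
wrist hinge_mid [-3.3  0.   0.5] 0.96
wrist push_spot [0.1 2.2 1.1] 0.69
wrist handle_grip [ 1.2  4.6 -1.6] 0.56
scene grinder [-3.1  2.8 -3. ] 0.59
scene hinge_mid [-3.5 -2.8 -2.5] 0.89
scene push_spot [ 0.8 -1.6  2.5] 0.6
scene handle_grip [ 2.1  1.9 -0.3] 0.45
top grinder [ 3.8 -0.1  0.1] 0.89
top hinge_mid [ 2.   1.7 -1.3] 0.57
top push_spot [-124.8 -228.5  -58.6] 0.4
top handle_grip [ 1.3  1.2 -1.9] 0.44
6.2083 [0.57235021 0.08166226 0.33217996] [-0.60990467 -0.04608605  0.03963067]
```

View pics/w1.png

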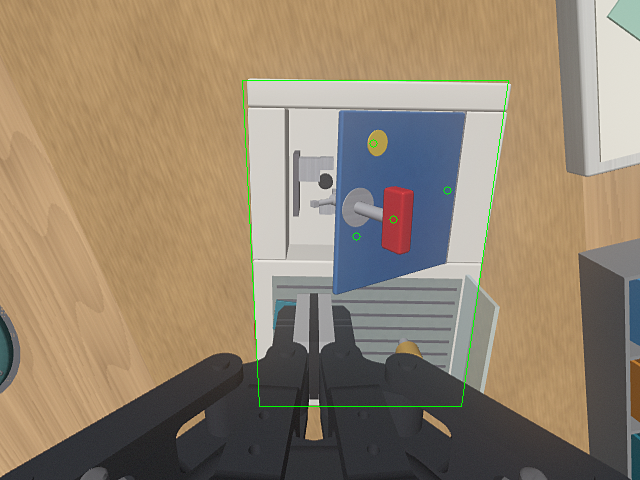

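The model outline and points match the wrist image: the dot at (377,143) and the bar at (396,220) fall on the projected circles. Now I'll close the hatch along its arc.

Run:
```python
from h import *
v=np.load("v.npy"); S=lambda th:pts([*v[:3],th])["push_spot"]
th0=v[3]
bot.goto(S(th0)+[0,0,.03],down(v[2]))
f0=np.array(bot.get_ft_force()); print("f0",f0)
for th in np.r_[np.arange(th0+.1,.08,-.07),.06,.04,.02,.01,0,-.01,-.02,-.03,-.04,-.05]:
    bot.movel(S(th),speed=.06 if th>.07 else .03)
    f=np.array(bot.get_ft_force())-f0; print(round(th,3),np.round(f,1))
    if f[2]>(7 if th<.03 else 12): break
print(bot.get_position(),S(0))
bot.movel(np.array(bot.get_position())+[0,0,.09],speed=.15)
G=pts([*v[:3],0])["handle_grip"]
bot.open()
bot.goto(np.array([G[0],G[1],0])+Ro.from_euler('z',v[2]).apply([-.05,0,.29]),down(v[2]))
w,p=observe(["wrist"]); cv2.imwrite("pics/w2.png",p["image"][:,:,::-1])
for c,n,x,pp in w: print(n,np.round(x,4),np.round(pts([*v[:3],0])[n],4),round(pp,2))
w,_=observe(["scene"])
for c,n,x,pp in w: print(n,np.round(x,4),round(pp,2))
print(bot.get_time())
```

```text
f0 [ 0.29678203 -0.2225507  -0.14669522]
0.675 [0.1 0.1 0.4]
0.605 [-1.8  0.  -0.1]
0.535 [-0.2  0.2  0.3]
0.465 [-0.7  0.3  1.2]
0.395 [-0.2  0.1 -0.1]
0.325 [-1.   1.4 -0.5]
0.255 [-0.7  0.5 -0.8]
0.185 [-0.   0.1 -0.2]
0.115 [-0.2 -0.3 -0.1]
0.06 [0.5 0.7 0.2]
0.04 [-0.8  0.4 -0.2]
0.02 [-0.9  0.7  1.1]
0.01 [-0.3  0.3  0.5]
0.0 [-0.7 -0.3  0.7]
-0.01 [-2.  -0.1  5.7]
-0.02 [-4.9 -0.5  9.7]
[0.61234588 0.12718634 0.10599927] [0.61212002 0.12713894 0.106     ]
grinder [ 0.6068 -0.0056  0.0028] [ 0.6069 -0.006   0.    ] 0.62
hinge_mid [0.6978 0.0519 0.0976] [0.7009 0.052  0.1   ] 0.59
push_spot [0.6114 0.1296 0.1051] [0.6121 0.1271 0.106 ] 0.98
handle_grip [0.5877 0.0841 0.1515] [0.5839 0.0829 0.15  ] 0.74
grinder [ 6.063e-01 -4.000e-03 -4.000e-04] 0.81
hinge_mid [0.6988 0.0482 0.1007] 0.55
push_spot [0.6135 0.1255 0.104 ] 0.8
handle_grip [0.5889 0.0875 0.1493] 0.72
14.075
```

View pics/w2.png

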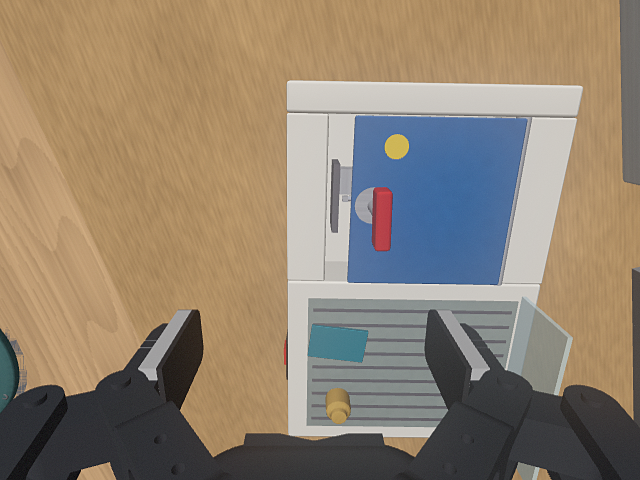

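The hatch is shut: the blue plate sits flush at (440,200), with the dot at (397,147) and the bar at (382,219). I'll refine the bar's position and yaw by fitting its silhouette.

```bash
cat > bar.py <<'E'
from h import *
from scipy.optimize import minimize
from itertools import product
C=np.array(list(product((-.023,.023),(-.006,.006),(-.01,.01))))[:,[1,0,2]]
def mask(p,g):
    im=p["image"].astype(int); m=((im[...,0]>110)&(im[...,1]<70)&(im[...,2]<70)).astype(np.uint8)
    n,l,s,c=cv2.connectedComponentsWithStats(m)
    u=p["K"]@(p["R"]@g+p["t"]); u=u[:2]/u[2]
    k=1+np.argmin(np.linalg.norm(c[1:]-u,axis=1)+1e4*(s[1:,4]<30)); return (l==k).astype(np.uint8),s[k,4]
def hull(p,b,z):
    X=Ro.from_euler('z',b[2]).apply(C)+[b[0],b[1],z]; q=(p["K"]@(p["R"]@X.T+p["t"][:,None])); q=(q[:2]/q[2]).T
    return cv2.convexHull((q*16).astype(np.float32)).round().astype(np.int32)
def barfit(ps,g,a,z=.15):
    ms=[mask(p,g)[0] for p in ps]
    big=[cv2.resize(m*255,None,fx=4,fy=4,interpolation=cv2.INTER_LINEAR).astype(float)/255 for m in ms]
    def cost(d):
        b=[g[0]+d[0]/1e3,g[1]+d[1]/1e3,a+d[2]/100]; t=0
        for p,m in zip(ps,big):
            r=np.zeros(m.shape,np.uint8); h=hull(p,b,z)*4//16+2
            cv2.fillPoly(r,[h],1); t+=np.abs(r-m).sum()/m.sum()
        return t
    r=minimize(cost,[0,0,0],method='Nelder-Mead',options=dict(initial_simplex=[[-4,-4,-4],[6,0,0],[0,6,0],[0,0,6]],maxiter=200))
    return g[0]+r.x[0]/1e3,g[1]+r.x[1]/1e3,a+r.x[2]/100,r.fun
E
python3 - <<'E'
from bar import *
v=np.load("v.npy"); G=pts([*v[:3],0])["handle_grip"]; print(G,v[2])
w=bot.read_camera("wrist"); print("far",barfit([w],G,v[2]))
s=bot.read_camera("scene"); print("scene",mask(s,G)[1],barfit([s],G,v[2]))
bot.goto(np.array([G[0],G[1],.23])+Ro.from_euler('z',v[2]).apply([0,-.03,0]),down(v[2]))
w=bot.read_camera("wrist"); print("near",mask(w,G)[1],barfit([w],G,v[2]))
cv2.imwrite("pics/w3.png",w["image"][:,:,::-1])
d=bot.pinpoint(w,"handle_grip"); print(d[:1]); print(bot.get_time())
E
```

```text
[0.58387433 0.0828876  0.15      ] -0.25840434908735427
far (np.float64(0.5857543634165616), np.float64(0.08306751823083654), np.float64(-0.206624576540515), np.float64(3.277066481464196))
scene 58 (np.float64(0.5724565980081886), np.float64(0.09159980883254779), np.float64(-0.4023741989824189), np.float64(1.878371296961501))
near 294 (np.float64(0.5857044029426424), np.float64(0.0829457144368764), np.float64(-0.24441276386943747), np.float64(5.287540266547445))
[{'xyz': [0.5868, 0.0865, 0.1543], 'p': 0.93}]
14.7
```

View pics/w3.png

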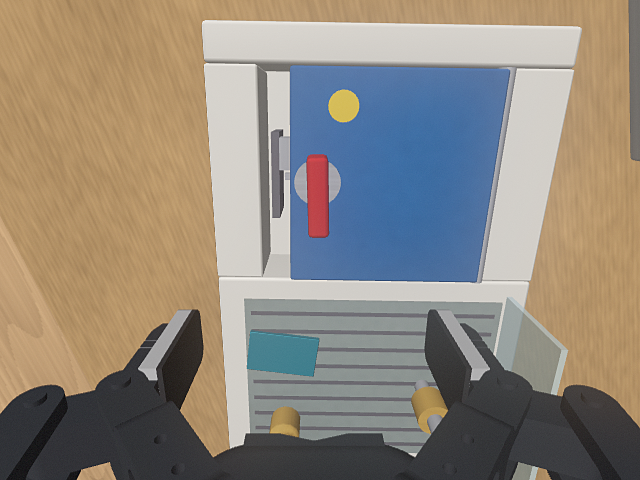

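The bar shows clearly at (318,196), but my red threshold only caught part of it. I'll loosen the threshold and refit.

```bash
sed -i 's/m=((im.*astype(np.uint8)/m=((im[...,0]>70)\&(im[...,0]>2.2*im[...,1])\&(im[...,0]>2*im[...,2])).astype(np.uint8)/' bar.py
python3 - <<'E'
from bar import *
v=np.load("v.npy"); G=pts([*v[:3],0])["handle_grip"]
for n in ("wrist","scene"):
    w=bot.read_camera(n); print(n,mask(w,G)[1],barfit([w],G,v[2]))
    if n=="wrist":
        b=barfit([w],G,v[2]); im=w["image"][:,:,::-1].copy(); cv2.polylines(im,[hull(w,b,.15)//16],1,(0,255,0),1)
        cv2.imwrite("pics/w4.png",cv2.resize(im[120:270,230:430],None,fx=3,fy=3))
    d=bot.pinpoint(w,"handle_grip"); print(d[0]["xyz"],d[0]["p"])
E
```

```text
wrist 1648 (np.float64(0.5859812479671924), np.float64(0.08380671829484321), np.float64(-0.21636321569793854), np.float64(0.09959232663842749))
[0.589, 0.084, 0.1479] 0.64
scene 132 (np.float64(0.5847651971471485), np.float64(0.08637376025436139), np.float64(-0.2506338051058728), np.float64(0.336267854092236))
[0.5867, 0.0846, 0.1493] 0.54
```

View pics/w4.png

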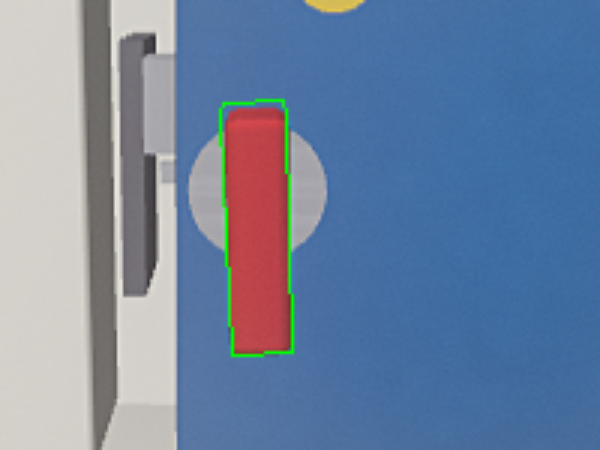

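The silhouette fit holds: the hull matches the bar, yaw about -0.235, centre about (0.586, 0.084). Now I'll grip it and check the lateral load.

```bash
cat >> h.py <<'E'
def ft(n=8):
    a=[]
    for _ in range(n): a.append(np.r_[bot.get_ft_force(),bot.get_wrist_torque()]); bot.wait(.01)
    return np.mean(a,0)
E
python3 - <<'E'
from h import *
B=np.array([.5862,.0841]); a=-.24
bot.goto([*B,.20],down(a)); bot.movel([*B,.136],speed=.06); f0=ft(); np.save("f0.npy",f0); print(np.round(f0,3))
bot.grab(30); f=ft()-f0; print(np.round(f,3),bot.get_opening(),bot.get_position())
print(bot.get_time())
p=bot.read_camera("wrist"); cv2.imwrite("pics/w5.png",p["image"][:,:,::-1])
E
```

```text
[ 0.117 -0.18   0.09  -0.009  0.004  0.005]
[-1.016  0.026  1.287  0.047  0.173  0.005] 0.01116225263713739 [0.58608988 0.08414943 0.13612733]
17.2
```

View pics/w5.png

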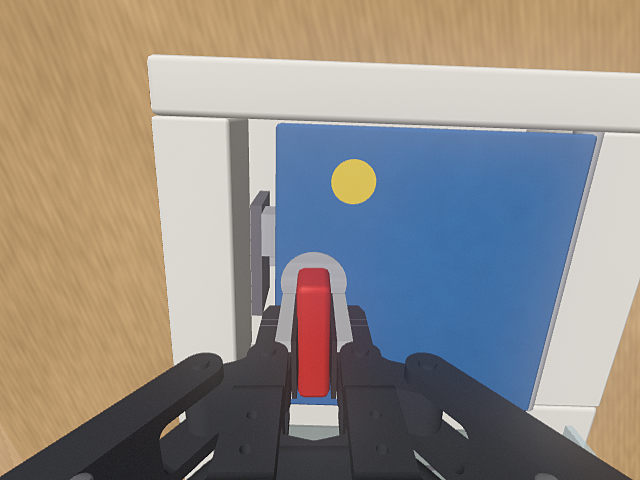

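The grip is square: bar at (313,330) between the pads, lateral force about 1 N, no torque. Now the measured push.

Run:
```python
from h import *
f0=np.load("f0.npy"); p0=np.array(bot.get_position()); z0=p0[2]; tgt=p0.copy(); z=[];F=[]
for i in range(40):
    tgt[2]=z0-.0005*i
    if i: bot.movel(tgt,speed=.02)
    f=ft(6)-f0; z.append((z0-bot.get_position()[2])*1e3); F.append(f[2])
    print(i,round(z[-1],2),np.round(f,2)[[0,1,2,5]])
    if F[-1]>13 or (z[-1]>3 and F[-1]>6.3 and F[-1]-F[-2]>1.3) or z[-1]>17: break
np.save("push.npy",np.r_[tgt,z0]); print(bot.get_time(),bot.get_opening())
```

```text
0 -0.03 [-1.42  0.73  1.57  0.02]
1 0.05 [-2.31  0.16  5.05 -0.01]
2 0.73 [-2.65 -0.16  4.84  0.  ]
3 1.25 [-2.51  0.01  5.11 -0.02]
4 1.73 [-2.67 -0.14  5.1  -0.03]
5 2.19 [-2.44 -0.22  5.62  0.01]
6 2.65 [-2.64 -0.06  5.3  -0.03]
7 3.15 [-3.08  0.49  5.59  0.01]
8 3.6 [-2.64  0.13  5.88  0.01]
9 4.07 [-3.   -0.18  5.66  0.  ]
10 4.54 [-2.67  0.44  6.16  0.01]
11 5.02 [-2.87  0.2   6.12  0.01]
12 5.43 [-3.25 -0.22  6.57  0.01]
13 5.95 [-3.32 -0.03  6.41  0.  ]
14 6.44 [-3.21  0.06  6.52  0.  ]
15 6.91 [-3.08  0.08  7.09 -0.02]
16 7.4 [-3.52 -0.27  7.11  0.02]
17 7.81 [-3.69 -0.17  6.83 -0.  ]
18 8.3 [-3.27 -0.15  7.28 -0.01]
19 8.78 [-3.78 -0.34  7.55 -0.01]
20 9.25 [-3.88 -0.21  7.79 -0.01]
21 9.7 [-3.25 -0.03  7.75 -0.03]
22 10.19 [-3.58 -0.48  7.98 -0.01]
23 10.66 [-3.88  0.    8.05 -0.01]
24 11.13 [-3.53 -0.06  7.7  -0.02]
25 11.62 [-3.83  0.01  8.04  0.  ]
26 12.06 [-4.02 -0.11  8.39  0.01]
27 12.53 [-4.06 -0.1   8.89 -0.02]
28 12.8 [-3.89 -0.14  9.89 -0.01]
29 13.02 [-4.81  0.04 10.66 -0.  ]
30 13.28 [-5.240e+00 -2.000e-01  1.193e+01  1.000e-02]
31 13.53 [-5.950e+00 -5.300e-01  1.344e+01 -1.000e-02]
26.6 0.011155303084905149
```

The stop is met at 12.6 mm and about 8.9 N; I'm now at 13.5 mm and 13.4 N. I'll ease back slightly and turn clockwise in small steps, watching torque.

```bash
cat > turn.py <<'E'
from h import *
import sys
t0,t1=float(sys.argv[1]),float(sys.argv[2]); a=-.24
f0=np.load("f0.npy"); tgt=np.load("push.npy")[:3]
if t0==0: tgt[2]+=.0008; bot.movel(tgt,speed=.02)
fs=(ft(6)-f0); print(0,np.round(fs,2)[[0,1,2,5]])
for t in np.r_[np.arange(t0+.08,t1-.01,.08),t1]:
    bot.goto(tgt,down(a-t)); f=ft(5)-f0
    print(round(t,2),np.round(f,2)[[0,1,2,5]],np.round((np.array(bot.get_position())-tgt)*1e3,2))
    if abs(f[5])>.25 or f[2]>17 or np.hypot(*(f-fs)[:2])>12: print("STOP"); break
    if t<1.4:
        if f[2]<9.8: tgt[2]-=.0003
        if f[2]>13: tgt[2]+=.0003
np.save("push.npy",np.r_[tgt,0]); print(bot.get_time(),bot.get_opening(),bot.get_position())
E
python3 turn.py 0 0.4
```

```text
0 [-5.14 -0.02 11.42  0.03]
0.08 [-5.49 -0.37 11.47 -0.  ] [0.21 0.02 1.56]
0.16 [-5.16  0.25 11.07 -0.02] [0.22 0.02 1.56]
0.24 [-5.23 -0.18 11.08 -0.03] [0.24 0.01 1.55]
0.32 [-5.38 -0.67 10.9  -0.03] [0.22 0.01 1.53]
0.4 [-5.22 -0.04 11.38  0.  ] [0.2  0.01 1.55]
28.3583 0.011165654738255175 [0.58625415 0.08415507 0.12292737]
```

```bash
python3 turn.py 0.4 1.58
python3 - <<'E'
from station import bot
import cv2
p=bot.read_camera("wrist"); cv2.imwrite("pics/w6.png",p["image"][:,:,::-1])
E
```

```text
0 [-5.1  -0.18 11.31 -0.  ]
0.48 [-5.22 -0.22 11.13 -0.03] [0.21 0.02 1.55]
0.56 [-5.26 -0.54 10.87  0.  ] [0.24 0.02 1.53]
0.64 [-5.150e+00 -1.000e-01  1.179e+01  1.000e-02] [ 0.21 -0.01  1.55]
0.72 [-5.310e+00 -1.600e-01  1.106e+01 -1.000e-02] [ 0.24 -0.    1.54]
0.8 [-4.99 -0.31 11.54 -0.  ] [0.23 0.01 1.56]
0.88 [-5.13 -0.24 11.49 -0.02] [ 0.21 -0.02  1.52]
0.96 [-5.13 -0.45 11.51 -0.03] [ 0.22 -0.02  1.56]
1.04 [-5.2  -0.49 11.29  0.  ] [ 0.24 -0.02  1.56]
1.12 [-4.85 -0.24 11.59 -0.02] [ 0.19 -0.04  1.53]
1.2 [-4.98 -0.26 11.35  0.03] [ 0.23 -0.02  1.55]
1.28 [-4.88e+00 -5.90e-01  1.11e+01 -1.00e-02] [ 0.24 -0.02  1.6 ]
1.36 [-5.38 -0.29 11.5  -0.02] [ 0.18 -0.03  1.55]
1.44 [-5.2  -0.36 10.98  0.02] [ 0.19 -0.06  1.53]
1.52 [-5.33 -0.55 11.43 -0.02] [ 0.21 -0.03  1.57]
1.58 [-5.07e+00 -7.30e-01  1.13e+01  1.00e-02] [ 0.17 -0.05  1.54]
32.7833 0.011656995074188563 [0.58622375 0.08410281 0.12291681]
```

View pics/w6.png

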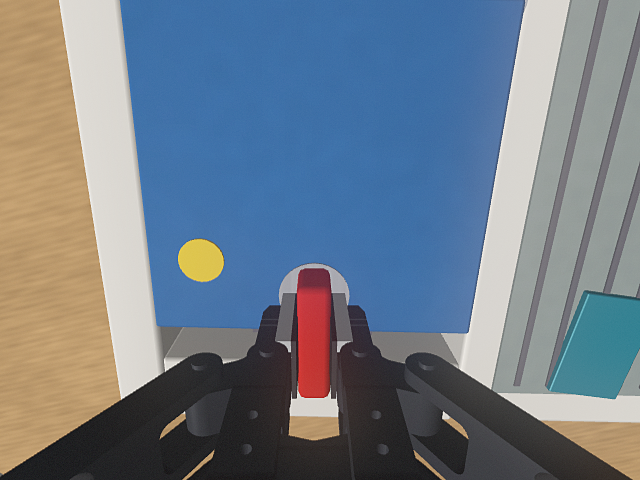

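The bar has turned with the gripper and now lies along the grinder's x. I'll ease up until the catch takes the load.

Run:
```python
from h import *
f0=np.load("f0.npy"); tgt=np.load("push.npy")[:3]; zc=bot.get_position()[2]
for i in range(16):
    tgt[2]+=.0005; bot.movel(tgt,speed=.02); f=ft(5)-f0; print(i,round((bot.get_position()[2]-zc)*1e3,2),np.round(f,2)[[0,1,2,5]])
    if f[2]<1.5: break
bot.open(); print(np.round(ft()-f0,2))
bot.movel(np.array(bot.get_position())+[0,0,.12],speed=.12)
q=np.array(bot.get_position())
bot.movel(q+[-.08,0,.04],speed=.15)
G=np.load("v.npy"); P=pts([*G[:3],0]); print(P["handle_grip"])
for c in ("wrist","scene"):
    p=bot.read_camera(c); cv2.imwrite(f"pics/end_{c}.png",p["image"][:,:,::-1])
    for n in ("handle_grip","push_spot","spare_bit","glass_offcut"):
        d=bot.pinpoint(p,n); print(c,n,[(np.round(k["xyz"],3).tolist(),round(k["p"],2)) for k in d[:1]])
print(bot.get_time())
```

```text
0 0.28 [-3.93 -0.11  9.72 -0.03]
1 0.54 [-4.16 -0.27  8.65  0.01]
2 0.92 [-3.85 -0.13  8.37 -0.01]
3 1.4 [-3.85 -0.02  8.17 -0.02]
4 1.86 [-3.67 -0.23  7.88 -0.  ]
5 2.32 [-3.91 -0.35  8.03 -0.01]
6 2.8 [-3.65  0.09  7.59 -0.  ]
7 3.26 [-3.78 -0.68  7.46  0.01]
8 3.75 [-3.75 -0.24  7.21  0.  ]
9 4.2 [-3.6   0.17  6.91  0.  ]
10 4.71 [-2.88  0.02  6.98 -0.  ]
11 4.74 [-2.62 -0.25  5.6  -0.01]
12 4.8 [-1.18 -0.34  2.99 -0.02]
13 4.9 [ 0.68 -0.18 -1.59 -0.  ]
[-0.13  0.56 -0.09  0.01 -0.01 -0.  ]
[0.58387433 0.0828876  0.15      ]
wrist handle_grip [([0.588, 0.084, 0.142], 0.73)]
wrist push_spot [([0.614, 0.127, 0.107], 0.83)]
wrist spare_bit [([0.508, -0.106, 0.1], 0.78)]
wrist glass_offcut [([0.522, -0.042, 0.099], 0.92)]
scene handle_grip [([0.587, 0.089, 0.14], 0.41)]
scene push_spot [([0.472, -0.583, -0.001], 0.74)]
scene spare_bit [([0.51, -0.106, 0.105], 0.39)]
scene glass_offcut [([0.524, -0.044, 0.102], 0.67)]
40.0917
```

View pics/end_wrist.png

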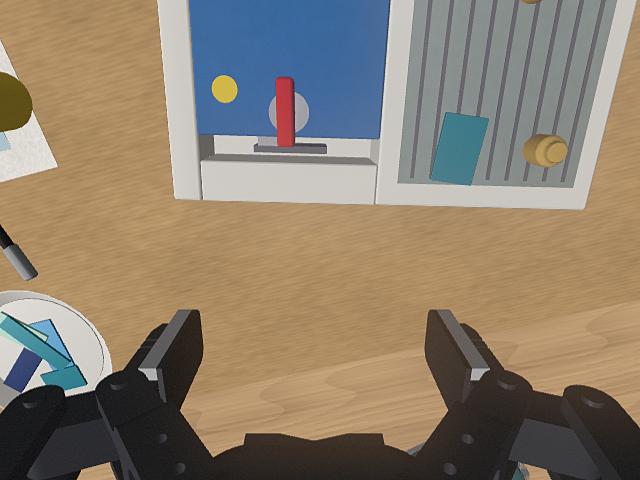

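View pics/end_scene.png

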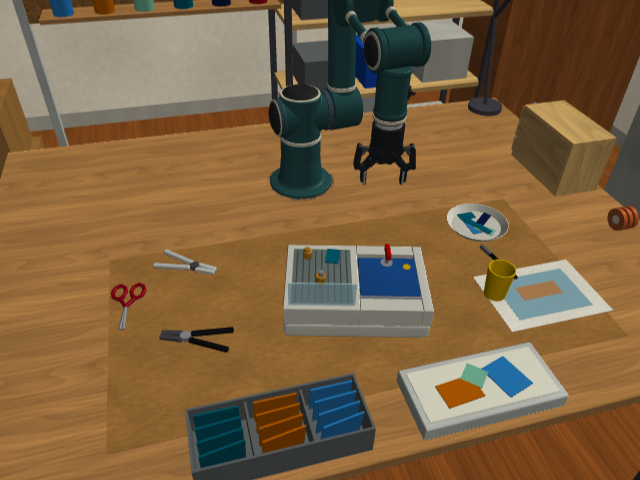

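```bash
python3 -c "
from station import bot
print(bot.get_ft_force(),bot.get_time()); bot.hand_in()"
```

```text
[ 0.49001206 -0.46883638  0.20078302] 40.0917
the job is handed in; nothing more can be done
```

The hatch is shut and the T-handle is pushed down, turned a quarter turn clockwise and caught. I handed the job in at about 40 s of the 64 s allowed.

- **Hatch:** I pushed it shut along its arc at the yellow dot, with about 10 N at the end. Afterwards the dot showed at z = 0.107 m, against 0.106 m when fully shut.
- **Push:** The rubber stop was met 12.6 mm down at about 9 N. The peak push was 13.4 N, and I eased back to about 11 N before turning.
- **Turn:** The handle turned 1.58 rad with wrist torque at or below 0.03 N m throughout, so nothing was forced.
- **Catch:** On easing up, the handle rose 4.7 mm and then stopped, and the push fell to zero there. That fits about 1.5 mm of extra depth plus the 3 mm lift into the catch. After I let go, the last pictures show the bar along the grinder's x at about z = 0.141 m, roughly 9 mm down.
- **Other things:** The spare bit and glass offcut were found within about 3 mm of where they started. The rest of the bench looks unchanged in the scene picture. The gripper was clear of everything.

**Disagreement:** In the last scene picture the network placed the yellow dot at (0.472, -0.583), well away from the grinder. That is a false detection; the wrist picture shows the dot on the shut hatch.

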